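# Lock the second mounting post into the bench rail

### The arm

A 6-joint arm with a two-finger parallel gripper is mounted at the origin on a cart in front of the work surface, level with it; the furniture and walls round the work are solid. World frame = base frame: x ahead of the robot, y to its left, z up, the work surface at z = 0. Lengths are in m, angles in rad, forces in N, time in s.
With the tool pointing down it reaches from about 0.275 to 0.875 m from the base axis. Payload 12.5 kg.
Tool frame: the origin (TCP) lies midway between the tips of the shut fingers; the grasp point (between the pads) lies env.tcp_to_grasp behind it (env.tcp_to_grasp is the distance from the TCP to the grasp point, in m); z points along the fingers, y is the line along which they close (so a half turn about z gives the same grasp; the last joint's range is limited). The gripper opens to 85 mm and grips with 20 to 120 N. Pads are 22 mm wide; open, the fingers measure 114 mm over their backs; the gripper's body (76 mm by 85 mm) begins 54 mm behind the grasp point. The pads swing forward as they close: fully open they stand 13 mm farther back than shut.
Start: joints at [1.206, 0.351, 1.652, -0, 1.139, -0.085], TCP at [0.152, 0.529, 0.231] pointing down, gripper open.
Joint ranges: [-2.75, 2.75], [-0.79, 2.1], [0.01, 2.65], [-1.57, 4.71], [0.07, 3.14], [-2.87, 2.87]. Speed limits (rad/s): [2.22, 2.22, 2.79, 3.14, 3.14, 3.14].

### API

Orientations are given as a 3x3 rotation matrix whose columns are the frame's x, y, z axes.
In Python, from cell import env gives the robot as it stands.
- The arm moves only by the shell command python3 -m inch 'ROWS'. ROWS is JSON, a list of rows, each a list of 3 entries, a list of its own where there are three numbers: the opening, from 0 (shut) to 1 (fully open), then the shift along the tool's x, y, z in cm, then the turn about the tool's z in degrees. In form: [[hand, [dx, dy, dz], roll], ...]. A call has 1 to 20 rows; each row shifts and turns the commanded pose from where the row before left it, along the tool's axes as they then stand; what a row does not reach is not made up. A row lasts 1/8 s, in which the tool goes at most 62.5 mm and 10.7 degrees, less where a joint would pass 70% of its speed; a pose out of reach is approached as far as the arm can. A call is refused whole if a number of a shift passes 6.25 or a number of a turn 10.7, either way. A call with a gripper value outside its range is refused whole. The fingers move at their own pace and stop on an object; the grip force is fixed at half the most. Time passes only in rows, so rows that do not move let the fingers close. It gives the time, the measured TCP pose, the force, the opening and the grip force at its end, in the units of the state.
- env.observe(): the state, without advancing time (a new reading comes with each control period).
- env.get_image(name): name is "side" or "top"; returns a dict with "color" (480x640x3 uint8, blue, green, red), "range_z" (480x640 float32, m along the optical axis (not along the pixel's ray), 0 where there is no reading), "vfov" (degrees; the focal length in pixels is half the picture's height over the tangent of half this angle, whatever the lens; pixels are square), "cx", "cy" (the principal point, pixels), "k1" (the pictures are not rectified: a ray, as slopes to the right and down, at radius r is drawn at 1 + k1 r^2 times it, then the intrinsics apply), "rvec" (rotation vector, rad) and "tvec" (3), from world to camera coordinates, as OpenCV has them. Camera axes: x right, y down, z forward; pixel columns grow to the right and rows downward; lengths in m; the calibration is good to about 2 mm. A picture is of the moment at which its call begins.
- env.close_job(): hands the job in; it is judged then, once.
The state is a dict: "time": time; "q": joint angles; "joint_vel": joint speeds; "effort": joint torques, N m; "ee_pos": TCP position; "tool_rot": TCP orientation; "ft_force": force on the tool from outside, world axes, zero at the start; "wrist_torque": the same for the moment, N m; "width": opening from 0.0 (shut) to 1.0 (fully open); "finger_force": force on a finger pad.
Only numpy, scipy, OpenCV 4.12 (cv2) and the standard library are available. Lean on these libraries where they do the work, as an engineer would, in place of code of your own. Each camera call takes 0.05 s, during which the arm holds its last target. There are 200 camera calls.

### The job

Fit the loose mounting post into the slotted rail at the raised marking ribs: put its flat nut down through the slot, press it against the spring strip, twist it a quarter turn and let it rise so that its grooves catch both lips, like the post already locked there, then let go. The rail can sit a few millimetres off the middle of its foot, so feel for the slot and never push on the rail with more than 35 N; leave the vial and the cup where they are.

Things in the scene. Friction and masses are not known exactly. Their poses are not given: they have to be found in the camera images.
- post: loose steel post, upright on the worktop, 54 mm tall, 100 g. Origin: centre of its underside; z up, x along the long side of nut and grip. Nut at the bottom: 36 (x) x 16 (y) mm, 10 high; its top has two grooves along y, 7 wide, 4 deep, centred 10.75 mm either side of the middle. Above it a round 12 mm stem. Half a turn about z changes nothing; it locks with a quarter turn either way
- post_grip (a point): middle of the post's grey grip block, 40 mm above the post's underside, same axes: the block is 32 (x) x 14 (y) mm with flat sides, from 26 to 54 mm above the underside; hold it across its 14 mm
- rail: fixed foot of the rail: plate 76 (x) x 240 (y) x 4 mm, a grey block 34 mm high at each end. Origin: centre of its underside on the worktop; y along the slot. Between the blocks lies an aluminium channel, 49 mm wide, parallel to y; clamped by hand, it sits up to 6.5 mm to either side (x) of the foot's centre line, unmeasured: feel for it. A like post, its top at 72 mm, is locked in it 70 mm along +y
- mark (a point): where the post belongs, within 10 mm along the slot: point on the foot's (not the channel's) centre line, level with the lips' tops, 31 mm above the worktop, 30 mm from the rail's origin along -y, between two raised ribs on the channel's sides; axes as the rail's. The slot between the lips is 19 mm wide; the lips' undersides are at 28 mm, their edges, 2.5 mm thick, turned down to 24.5 mm
- strip_top (a point): point on the foot's centre line, 23 mm above the worktop, below the mark: top of the free spring strip inside the channel (43 mm wide there). It yields down to 10 mm (hard stop): 1.6 N at first touch, 0.8 N more per mm. With its underside below 14.5 mm (12.5 is well, about 10 N) the nut turns freely below the lips; locked and let go, its underside is at 18 mm
- vial: bystander: small white vial, 25 mm wide, 49 mm tall; origin at the centre of its underside
- cup: bystander: specimen cup with a screw lid, 58 mm wide, 59 mm tall; origin at the centre of its underside
Things that resemble listed ones, but are neither listed nor needed, are in the scene too. Of the things like the post, leave any that is yellow; of the rest the larger one is meant.

How it is judged:
By the outcome, as a careful person would: the job done as asked, in the order asked, and still so for the second after the job is handed in, with the robot touching nothing.
It also fails if it takes over 72 s, if anything falls off the work surface, if the arm or the gripper's body presses on something with over 40 N, if the wrist force passes 120 N, or if a joint passes its speed limit or range.

## Working session

There is one attempt and no reset: what is moved stays moved. The work goes in short steps, Python scripts to look and compute and a shell command to move; the robot and the scene stay as the last step left them, time stands still between calls to the robot, and variables do not carry over. Pictures are saved under pics/ and viewed, at most 10 in all, crops included, and the job is handed in when it is done.

```bash
ls; mkdir -p pics
cat > h.py <<'E'
import numpy as np, cv2, pickle
from cell import env
def grab(n):
    d=env.get_image(n); pickle.dump(d,open(f'pics/{n}.pkl','wb')); return d
def load(n): return pickle.load(open(f'pics/{n}.pkl','rb'))
def cam(d):
    f=d['color'].shape[0]/2/np.tan(np.radians(d['vfov'])/2)
    R=cv2.Rodrigues(np.array(d['rvec'],float))[0]; return f,R,np.array(d['tvec'],float).ravel()
def ray(d,u,v):
    f,R,t=cam(d); p=np.array([(u-d['cx'])/f,(v-d['cy'])/f]); q=p.copy()
    for _ in range(20): q=p/(1+d['k1']*(q@q))
    return q
def at_z(d,u,v,z):
    f,R,t=cam(d); q=ray(d,u,v); r=R.T@np.array([*q,1]); c=-R.T@t
    return c+r*(z-c[2])/r[2]
def depth(d,u,v):
    f,R,t=cam(d); q=ray(d,u,v); z=d['range_z'][int(round(v)),int(round(u))]
    return R.T@(np.array([*q,1])*z-t)
def proj(d,P):
    f,R,t=cam(d); c=R@np.array(P)+t; s=c[:2]/c[2]; s=s*(1+d['k1']*(s@s)); return s*f+[d['cx'],d['cy']]
E
python3 - <<'E'
from h import *
for n in('top','side'):
    d=grab(n); cv2.imwrite(f'pics/{n}0.png',d['color']); f,R,t=cam(d); print(n,d['vfov'],d['k1'],-R.T@t)
o=env.observe(); print(o, env.tcp_to_grasp)
E
```

```text
pics
top 49.562239548087405 0.006921944456244254 [ 0.50308723 -0.0188399   0.88969143]
side 53.87203618297329 -0.014864823487600492 [0.60159902 0.62534606 0.65542059]
{'time': 0.1, 'q': array([ 1.20639746e+00,  3.51197022e-01,  1.65237515e+00, -4.11826882e-05,
        1.13907794e+00, -8.45941675e-02]), 'joint_vel': array([ 0.0011455 , -0.00120913, -0.00183131, -0.00051639,  0.00016141,
       -0.00049598]), 'effort': array([-4.74269200e-04, -5.06833720e+01, -2.91870743e+01, -1.10270696e-04,
        2.75718558e-03, -4.69570102e-05]), 'ee_pos': array([0.15176663, 0.52833317, 0.23079849]), 'tool_rot': array([[-9.61114147e-01,  2.76151191e-01, -3.41916573e-04],
       [ 2.76151397e-01,  9.61113627e-01, -1.00135274e-03],
       [ 5.20959266e-05, -1.05683502e-03, -9.99999440e-01]]), 'ft_force': array([-0.71983869,  1.55653843, -0.1464577 ]), 'wrist_torque': array([ 0.0438268 ,  0.05135267, -0.01160794]), 'finger_force': 0.0, 'width': 1.0011785129979396} 0.0187
```

View pics/top0.png

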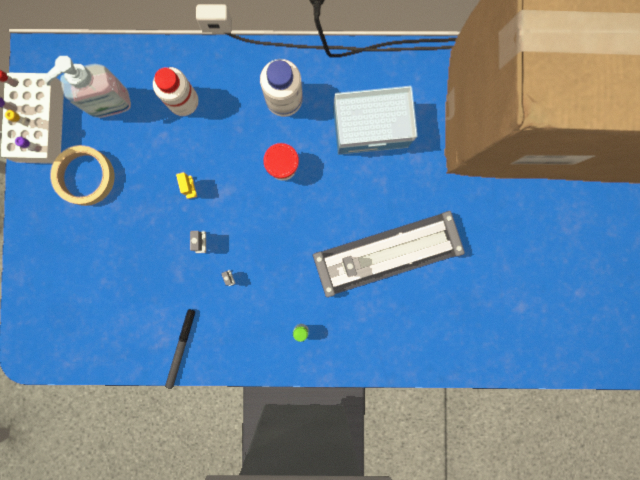

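View pics/side0.png

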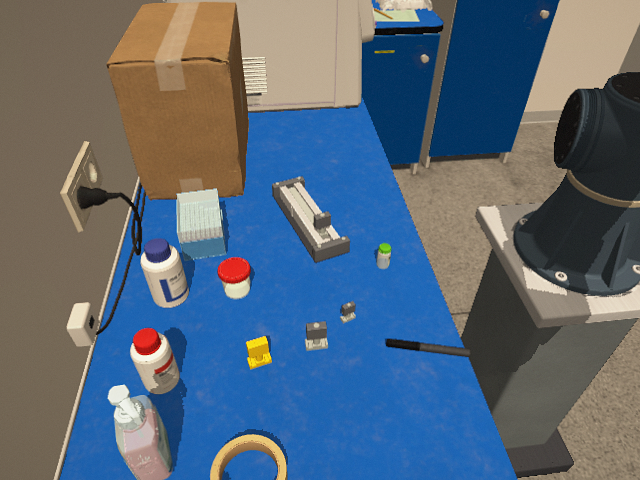

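The top view shows three post lookalikes: yellow at (187,185), a larger grey one at (199,241) and a smaller grey one at (229,278). The rail runs from (325,273) to (453,235), with the locked post at (349,266). By the description I choose the larger grey one at (199,241). I'll check it in one close crop.

Run:
```python
from h import *
d=load('top'); s=load('side')
def crop(d,x,y,w,h,k): return cv2.resize(d['color'][y:y+h,x:x+w],None,fx=k,fy=k,interpolation=cv2.INTER_CUBIC)
a=crop(d,310,205,160,95,5)      #800x475
cv2.imwrite('pics/rail.png',a)
b=crop(d,170,215,66,75,6); c=crop(s,290,285,66,75,6)
cv2.imwrite('pics/post.png',np.hstack([b,c]))
for u,v in[(197,241),(199,239),(349,265),(204,247),(451,221),(460,250),(318,260),(329,291)]: print(u,v,depth(d,u,v).round(4))
```

```text
197 241 [0.5463 0.1645 0.0557]
199 239 [0.5501 0.1634 0.046 ]
349 265 [ 0.5095 -0.0787  0.0731]
204 247 [0.5388 0.1632 0.0062]
451 221 [ 0.5835 -0.249   0.0354]
460 250 [ 0.5359 -0.2639  0.0336]
318 260 [ 0.5177 -0.0305  0.0327]
329 291 [ 0.467  -0.0489  0.0347]
```

View pics/rail.png

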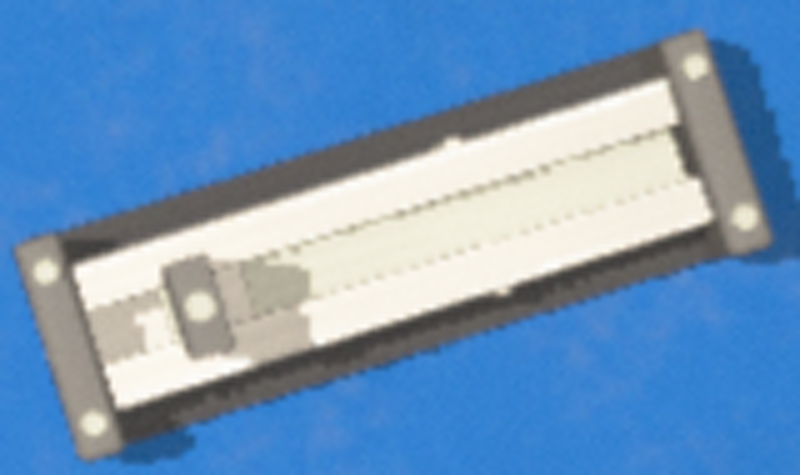

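View pics/post.png

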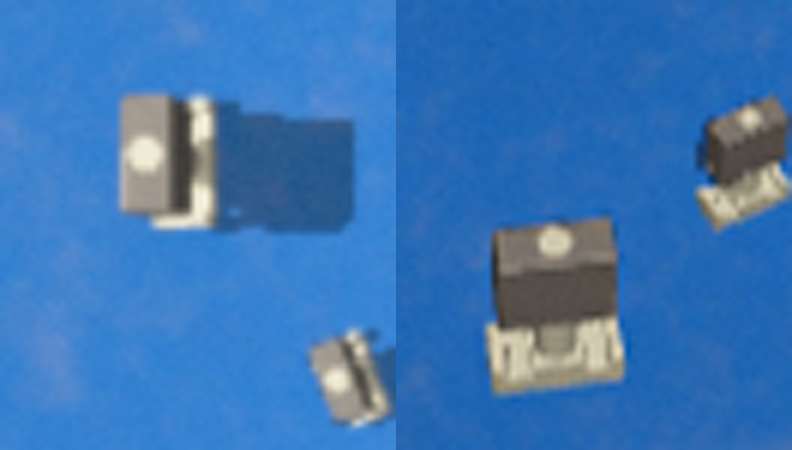

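The rail crop shows end-block screws at (46,271), (95,423), (695,67) and (745,217), and ribs at (453,141) and (500,292). The channel's outer edges run (75,265)–(670,85) and (115,408)–(712,222). The post crop confirms an upright grey post, top circle at (145,154), with its long side vertical in the top view; the one at lower right is clearly smaller.

Run:
```python
from h import *
d=load('top'); s=load('side')
P=lambda x,y,k,u,v,z,D=d: at_z(D,x+(u+.5)/k-.5,y+(v+.5)/k-.5,z)[:2]
r=lambda u,v,z: P(310,205,5,u,v,z)
# block outer corners z=34mm
C=[r(15,245,.034),r(83,460,.034),r(705,30,.034),r(772,243,.034)]
S=[r(46,271,.034),r(95,423,.034),r(695,67,.034),r(745,217,.034)]
for n,c in(('corn',C),('scr',S)):
    c=np.array(c); m=c.mean(0); y=(c[0]+c[1]-c[2]-c[3])/2; x=(c[0]-c[1]+c[2]-c[3])/2
    print(n,m.round(4),'len',np.linalg.norm(y),np.linalg.norm(x),'yaw y-axis',np.degrees(np.arctan2(y[1],y[0])),np.degrees(np.arctan2(x[1],x[0])))
    if n=='corn': yh=y/np.linalg.norm(y); o=m
yh/=np.linalg.norm(yh); xh=np.array([yh[1],-yh[0]])
print('xh',xh,'mark',o-.03*yh)
for n,u,v,z in[('rib',453,141,.031),('rib',500,292,.031),('outU',75,265,.031),('outU',670,85,.031),('outL',115,408,.031),('outL',712,222,.031),('inU',400,210,.031),('inU',660,133,.031),('lpost',200,306,.072)]:
    q=r(u,v,z)-o; print(n,(1000*np.array([q@xh,q@yh])).round(1))
# rail via side view: depth check omitted
for n,(u,v) in dict(c=(145,154),a=(120,95),b=(168,95),e=(120,213),f=(168,213)).items(): print('post',n,P(170,215,6,u,v,.054).round(4))
for n,(u,v) in dict(c=(556,241),a=(493,233),b=(612,220),e=(497,277),f=(618,263)).items():
    D=s; print('side',n,at_z(s,290+(u-396+.5)/6-.5,285+(v+.5)/6-.5,.054)[:2].round(4))
for n,(u,v) in dict(a=(496,394),b=(624,380)).items(): print('sideBottom',n,at_z(s,290+(u-396+.5)/6-.5,285+(v+.5)/6-.5,0)[:2].round(4))
```

```text
corn [ 0.5294 -0.1463] len 0.23801431130784323 0.07366058208224936 yaw y-axis 107.81194063074709 17.52178295655256
scr [ 0.5293 -0.1468] len 0.22436480231065323 0.052159729085152234 yaw y-axis 107.93444225709474 18.166657314298046
xh [0.95206566 0.30589373] mark [ 0.53852864 -0.17483107]
rib [ 26.6 -29.5]
rib [-25.5 -28.9]
outU [ 24.8 102.1]
outU [  22.9 -103.6]
outL [-24.  103.7]
outL [ -24.4 -102.7]
inU [10.1 -5.8]
inU [  8.7 -95.5]
lpost [ 0.3 69.8]
post c [0.5476 0.1701]
post a [0.5634 0.1771]
post b [0.5635 0.1642]
post e [0.5317 0.1765]
post f [0.5318 0.1636]
side c [0.5491 0.1692]
side a [0.5654 0.1647]
side b [0.5336 0.164 ]
side e [0.5657 0.179 ]
side f [0.5338 0.1781]
sideBottom a [0.5666 0.178 ]
sideBottom b [0.5312 0.1774]
```

The rail origin is at about (0.529,-0.1465), with its y axis at 107.9°. The measured lengths (238–240 mm long, ribs at -29 mm, locked post at +70 mm) match the description, and the channel looks about 0.3 mm off centre. The post is at (0.548,0.170), long axis about 1° from world x. I'll move above it now.

```bash
python3 -m inch '[[0.7,[0,0,0],-8.6],[0.7,[0,0,0],-8.6],[0.7,[-3.9,-3.66,0],0],[0.7,[-3.9,-3.66,0],0],[0.7,[-3.9,-3.66,0],0],[0.7,[-3.9,-3.66,0],0],[0.7,[-3.9,-3.66,0],0],[0.7,[-3.9,-3.66,0],0],[0.7,[-3.9,-3.66,0],0],[0.7,[-3.9,-3.66,2],0],[0.7,[-3.9,-3.66,4],0],[0.7,[-3.9,-3.66,4],0],[0.7,[0,0,0],0],[0.7,[0,0,0],0]]'
cat > st.py <<'E'
from h import *
o=env.observe(); R=o['tool_rot']; print('t',o['time'],'p',o['ee_pos'].round(4),'yaw_y',np.degrees(np.arctan2(R[1,1],R[0,1])).round(2),'q6',o['q'][5].round(2),'F',o['ft_force'].round(1),'w',o['width'],'ff',o['finger_force'])
import sys
if len(sys.argv)>1:
    T=np.array([float(a) for a in sys.argv[1:4]]); print('tool delta cm',(100*R.T@(T-o['ee_pos'])).round(2))
E
python3 st.py 0.548 0.170 0.0235
```

```text
time: 1.85
ee_pos: [0.5439, 0.1755, 0.1366]
tool_rot: [[-1.0, -0.02, -0.0], [-0.02, 1.0, 0.0], [0.0, 0.0, -1.0]]
ft_force: [0.4, 1.2, 0.4]
width: 0.701
finger_force: 0.0
t 1.85 p [0.5439 0.1755 0.1366] yaw_y 91.15 q6 -1.36 F [0.4 1.2 0.4] w 0.7014620012418533 ff 0.0
tool delta cm [-0.41 -0.56 11.31]
```

```bash
python3 -m inch '[[0.7,[-0.45,-0.56,3],0],[0.7,[0,0,3],0],[0.7,[0,0,3],0],[0.7,[0,0,2.3],0],[0.7,[0,0,0],0],[0.7,[0,0,0],0]]' | head -2
python3 st.py 0.5485 0.170 0.0235
python3 - <<'E'
from h import *
s=grab('side'); c=s['color'][240:390,220:420]; cv2.imwrite('pics/s1.png',cv2.resize(c,None,fx=4,fy=4,interpolation=cv2.INTER_CUBIC))
E
```

```text
time: 2.6
ee_pos: [0.5493, 0.1705, 0.0251]
t 2.6 p [0.5493 0.1705 0.0251] yaw_y 91.22 q6 -1.37 F [ 0.  -0.9  0.2] w 0.6974650291413093 ff 0.0
tool delta cm [ 0.08 -0.05  0.16]
```

View pics/s1.png

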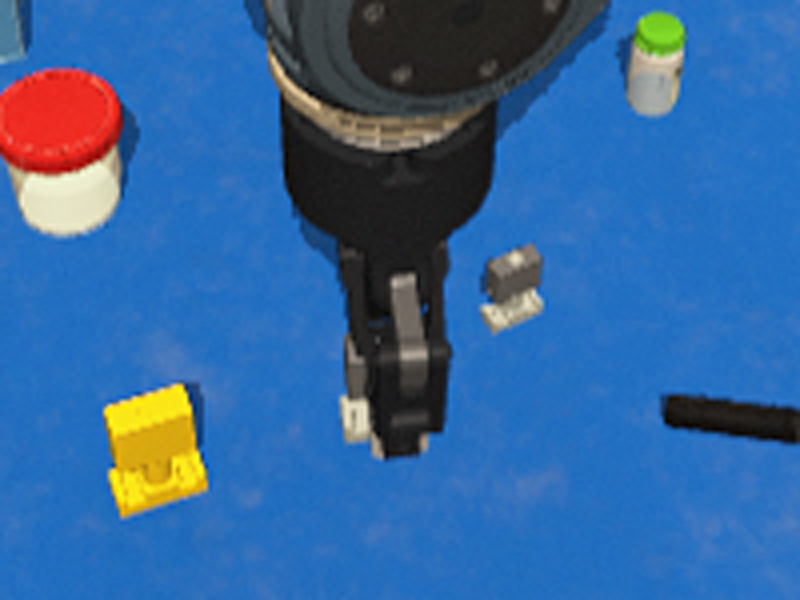

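The side view shows the open fingers straddling the grey post, with the near finger at about (405,440) in the crop and the nut visible at (350,420). I'll check the centring by projection before closing.

```bash
python3 - <<'E'
from h import *
s=load('side')
for y in(.200,.21,.22):
  for dx in(-.011,.011): print(y,dx,((proj(s,[.5493+dx,y,.034])-[220,240])*4).round(0))
for p in([.5493+.018,.178,0],[.5493-.018,.178,0]): print(((proj(s,p)-[220,240])*4).round(0))
E
python3 -m inch '[[0.7,[0.08,-0.03,0.15],0],[0,[0,0,0],0],[0,[0,0,0],0],[0,[0,0,0],0],[0,[0,0,0],0],[0,[0,0,0],0],[0,[0,0,0],0],[0,[0,0,0],0]]'; python3 st.py
```

```text
0.2 -0.011 [421. 431.]
0.2 0.011 [365. 436.]
0.21 -0.011 [425. 453.]
0.21 0.011 [368. 458.]
0.22 -0.011 [428. 475.]
0.22 0.011 [371. 480.]
[343. 441.]
[430. 433.]
time: 3.65
ee_pos: [0.5482, 0.1695, 0.0221]
tool_rot: [[-1.0, -0.02, 0.0], [-0.02, 1.0, 0.0], [-0.0, 0.0, -1.0]]
ft_force: [-0.5, 0.1, 5.5]
width: 0.156
finger_force: 58.9
t 3.65 p [0.5482 0.1695 0.0221] yaw_y 91.17 q6 -1.37 F [-0.5  0.1  5.5] w 0.1558267717474203 ff 58.85620951652527
```

```bash
python3 -m inch '[[0,[0,0,-1],0],[0,[0,0,-5],0],[0,[0,0,-5],0],[0,[0,0,0],0],[0,[0,0,0],0],[0,[0,0,0],0]]'; python3 st.py;  python3 - <<'E'
from h import *
s=grab('side')
o=env.observe(); R=o['tool_rot']; p=o['ee_pos']
for q in([-.018,.008,.0221],[.018,.008,.0221],[-.016,.007,-.0319],[.016,.007,-.0319],[-.016,.007,-.0039]): print(q,proj(s,p+R@q).round(1))
u,v=proj(s,p+R@np.array([0,0,.0221])).astype(int); x,y=u-30,v-35
print(x,y)
cv2.imwrite('pics/s2.png',cv2.resize(s['color'][y:y+55,x:x+60],None,fx=10,fy=10,interpolation=cv2.INTER_CUBIC))
E
```

```text
time: 4.4
ee_pos: [0.5472, 0.1692, 0.1305]
tool_rot: [[-1.0, -0.02, -0.003], [-0.02, 1.0, -0.001], [0.003, -0.001, -1.0]]
ft_force: [0.1, -0.4, -1.3]
width: 0.158
finger_force: 58.5
t 4.4 p [0.5472 0.1692 0.1305] yaw_y 91.17 q6 -1.37 F [ 0.1 -0.4 -1.3] w 0.15782360746412546 ff 58.47059369087219
[-0.018, 0.008, 0.0221] [306.3 307.7]
[0.018, 0.008, 0.0221] [330.2 305.2]
[-0.016, 0.007, -0.0319] [307.  282.5]
[0.016, 0.007, -0.0319] [329.4 280.2]
[-0.016, 0.007, -0.0039] [307.3 295.6]
287 267
```

View pics/s2.png

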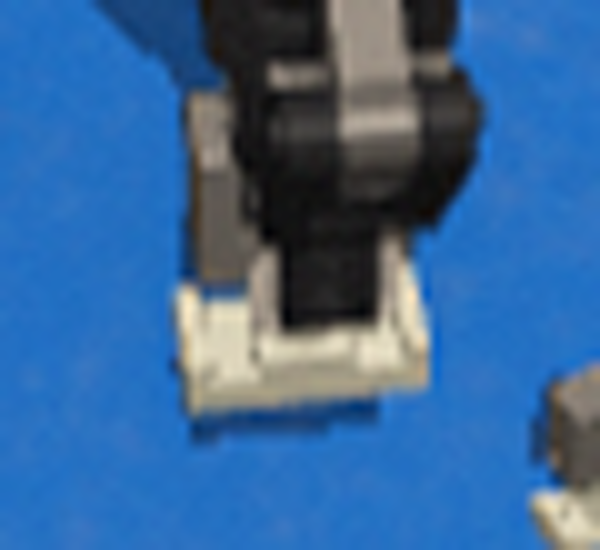

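The crop shows the nut's front bottom edge running from (190,413) to (428,388), within 1 px (about 1 mm) of the prediction. The post is held centred and level. Now I'll go above the mark.

```bash
python3 -m inch '[[0,[0.22,-4.92,0],0],[0,[0.22,-4.92,0],0],[0,[0.22,-4.92,0],0],[0,[0.22,-4.92,0],0],[0,[0.22,-4.92,0],0],[0,[0.22,-4.92,0],0],[0,[0.22,-4.92,0],0],[0,[0,0,0],10.5],[0,[0,0,0],10.5],[0,[0,0,0],10.5],[0,[0,0,0],10.5],[0,[0,0,0],10.5],[0,[0,0,0],10.5],[0,[0,0,0],10.2],[0,[0,0,0],0],[0,[0,0,0],0],[0,[0,0,0],0]]'; python3 st.py 0.5385 -0.1751 0.060
```

```text
time: 6.58
ee_pos: [0.5395, -0.1752, 0.1317]
tool_rot: [[-0.311, 0.951, -0.0], [0.951, 0.311, 0.0], [0.0, -0.0, -1.0]]
ft_force: [-0.2, 0.8, -1.1]
width: 0.156
finger_force: 58.8
t 6.575 p [ 0.5395 -0.1752  0.1317] yaw_y 18.1 q6 -0.71 F [-0.2  0.8 -1.1] w 0.15642456169705754 ff 58.75372231006622
tool delta cm [ 0.04 -0.09  7.17]
```

```bash
python3 -m inch '[[0,[0.04,-0.09,3],0],[0,[0,0,3],0],[0,[0,0,1.4],0],[0,[0,0,0],0],[0,[0,0,0],0],[0,[0,0,0],0]]' >/dev/null; python3 st.py 0.5385 -0.1751 0.060
python3 - <<'E'
from h import *
s=grab('side'); cv2.imwrite('pics/s3.png',cv2.resize(s['color'][170:270,260:360],None,fx=6,fy=6,interpolation=cv2.INTER_CUBIC))
E
```

```text
t 7.325 p [ 0.5391 -0.1753  0.0589] yaw_y 17.98 q6 -0.71 F [-0.2 -0.1 -0.5] w 0.155116620070541 ff 58.774073123931885
tool delta cm [ 0.04 -0.05 -0.11]
```

View pics/s3.png

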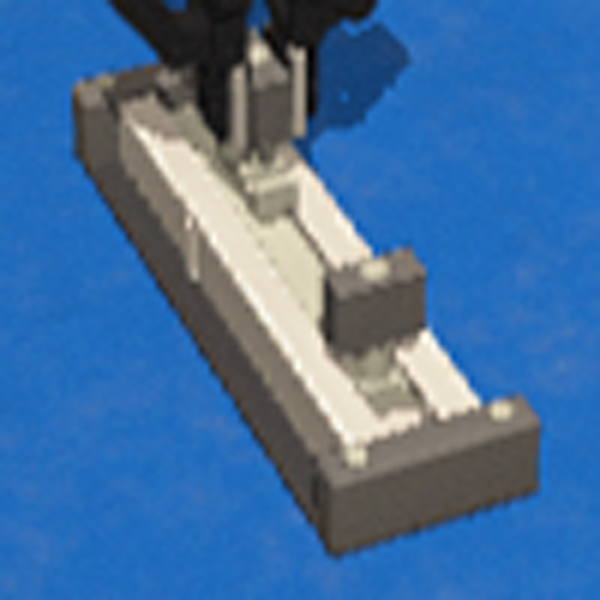

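The crop shows the nut over the slot, its front bottom corners at about (258,218) and (298,205). The left lip's inner edge runs (225,170)–(375,410). I'll compute the nut-to-slot offset in this camera.

Run:
```python
from h import *
s=load('side'); a=np.radians(107.9); yh=np.array([np.cos(a),np.sin(a)]); xh=np.array([yh[1],-yh[0]]); o=np.array([.5293,-.1465])
def rc(u,v,z): 
    q=at_z(s,260+(u+.5)/6-.5,170+(v+.5)/6-.5,z)[:2]-o; return (1000*np.array([q@xh,q@yh])).round(1)
print('lipL inner',rc(225,170,.031),rc(375,410,.031)); print('nut',rc(258,218,.0368),rc(298,205,.0368))
print('lipR inner',rc(310,225,.031),rc(330,265,.031),'lipR outer',rc(300,150,.031),rc(372,250,.031),rc(480,400,.031))
print('lipL outer',rc(122,125,.031),rc(345,450,.031))
print('corners',rc(325,480,.034),rc(540,430-28,.034),rc(72,88,.034), 'lockpost top', rc(376,270,.072), 'screws',rc(357,458,.034),rc(500,410,.034))
p=env.observe()['ee_pos'][:2]-o; print('tcp rail', p@xh*1000,p@yh*1000)
```

```text
lipL inner [  5.6 -49.5] [10.6 89.9]
nut [  8.5 -12.2] [ -7.2 -13.1]
lipR inner [-9.4 -7.8] [-6.7 15.5] lipR outer [-23.9 -49.3] [-23.5  14. ] [-23.   99.7]
lipL outer [ 29.7 -90.1] [ 27.5 103.4]
corners [ 40.5 116.4] [-38.9 111.6] [  39.7 -115.4] lockpost top [ 1.3 69.7] screws [ 26.9 111.3] [-25.2 109.7]
tcp rail 0.40627711385090254 -30.40474632393006
```

```bash
python3 -m inch '[[0,[0,0,0.2],0],[0,[0,0,0.2],0],[0,[0,0,0.15],0],[0,[0,0,0],0],[0,[0,0,0],0]]' >/dev/null; python3 st.py; python3 -m inch '[[0,[0,0,0.1],0],[0,[0,0,0.1],0],[0,[0,0,0],0]]' >/dev/null; python3 st.py
```

```text
t 8.0 p [ 0.5387 -0.1752  0.053 ] yaw_y 17.97 q6 -0.71 F [-2.1  1.5  6.1] w 0.15545450839250693 ff 59.904837012290955
t 8.375 p [ 0.5392 -0.1752  0.0506] yaw_y 17.97 q6 -0.71 F [3.5 0.7 0. ] w 0.1547806825709952 ff 59.10765051841736
```

Light contact, then it dropped in, with a small sideways force of about +3.5 N. I'll ease that way and continue down.

```bash
python3 -m inch '[[0,[0,0.06,0.1],0],[0,[0,0,0.1],0],[0,[0,0,0.1],0],[0,[0,0,0],0],[0,[0,0,0],0]]' >/dev/null; python3 st.py; python3 -m inch '[[0,[0,0,0.1],0],[0,[0,0,0.1],0],[0,[0,0,0.1],0],[0,[0,0,0],0],[0,[0,0,0],0]]' >/dev/null; python3 st.py
```

```text
t 9.0 p [ 0.5392 -0.1749  0.0473] yaw_y 17.97 q6 -0.71 F [ 4.4  1.7 -3.3] w 0.15829762124661317 ff 58.61118257045746
t 9.625 p [ 0.5392 -0.175   0.0444] yaw_y 17.97 q6 -0.71 F [ 3.  -0.2 -0.4] w 0.1523146141735995 ff 59.261183738708496
```

```bash
for i in 1 2 3; do python3 -m inch '[[0,[0,0.06,0],0],[0,[0,0,0],0],[0,[0,0,0],0]]' >/dev/null; python3 st.py;  done
```

```text
t 10.0 p [ 0.5394 -0.1747  0.0443] yaw_y 17.97 q6 -0.71 F [-1.1 -0.7  1.5] w 0.15591943417350443 ff 59.20108079910278
t 10.375 p [ 0.5402 -0.1745  0.0444] yaw_y 17.97 q6 -0.71 F [-0.7  0.5  0.4] w 0.1526162751606364 ff 59.19493496417999
t 10.75 p [ 0.5409 -0.1744  0.0445] yaw_y 17.97 q6 -0.71 F [-0.6  0.3  1.7] w 0.15443821355683923 ff 59.189892411231995
```

```bash
for i in 1 2 3; do python3 -m inch '[[0,[0,0.06,0],0],[0,[0,0,0],0],[0,[0,0,0],0]]' >/dev/null; python3 st.py;  done
```

```text
t 11.125 p [ 0.5415 -0.1742  0.0445] yaw_y 17.97 q6 -0.71 F [0.2 1.2 1. ] w 0.1557691140336492 ff 59.18863892555237
t 11.5 p [ 0.5421 -0.174   0.0445] yaw_y 17.97 q6 -0.71 F [-0.7 -0.3  0.8] w 0.15120476423284945 ff 59.19013023376465
t 11.875 p [ 0.5423 -0.1739  0.0444] yaw_y 17.97 q6 -0.71 F [-5.6 -2.2  3. ] w 0.15306283308450352 ff 59.53678250312805
```

Both walls were felt 3.0 mm apart, which matches the slot clearance (19-16). I'll centre at x≈0.5408 and press down.

```bash
python3 -m inch '[[0,[0,-0.2,0],0],[0,[0,0,0],0],[0,[0,0,0],0]]' >/dev/null; python3 st.py; python3 -m inch '[[0,[0,0,0.15],0],[0,[0,0,0.15],0],[0,[0,0,0.15],0],[0,[0,0,0],0],[0,[0,0,0],0]]' >/dev/null; python3 st.py 0.5408 -0.1744 0.0346
```

```text
t 12.25 p [ 0.541  -0.1745  0.0445] yaw_y 17.97 q6 -0.71 F [0.8 0.3 1.3] w 0.15692658368931006 ff 59.184393882751465
t 12.875 p [ 0.541  -0.1745  0.0401] yaw_y 17.97 q6 -0.71 F [1.5 0.4 4.9] w 0.14802938000387852 ff 59.70738172531128
tool delta cm [ 0.02 -0.01  0.55]
```

```bash
python3 -m inch '[[0,[0,0,0.15],0],[0,[0,0,0.15],0],[0,[0,0,0.15],0],[0,[0,0,0.15],0],[0,[0,0,0],0],[0,[0,0,0],0]]' >/dev/null; python3 st.py 0.5408 -0.1744 0.0346
```

```text
t 13.625 p [ 0.541  -0.1745  0.0343] yaw_y 17.97 q6 -0.71 F [1.5 1.3 9.7] w 0.15888672119954242 ff 60.34819006919861
tool delta cm [ 0.02 -0.02 -0.03]
```

```bash
python3 -m inch '[[0,[0,0,0],-10],[0,[0,0,0],-10],[0,[0,0,0],-10],[0,[0,0,0],0]]' >/dev/null; python3 st.py;  python3 -m inch '[[0,[0,0,0],-10],[0,[0,0,0],-10],[0,[0,0,0],-10],[0,[0,0,0],0]]' >/dev/null; python3 st.py
```

```text
t 14.125 p [ 0.5407 -0.1746  0.0343] yaw_y 48.12 q6 -1.23 F [ 0.1 -0.3  8.3] w 0.15694379723531413 ff 60.455650091171265
t 14.625 p [ 0.5407 -0.1746  0.0343] yaw_y 78.12 q6 -1.76 F [ 0.8 -0.6  8.8] w 0.15712507032537262 ff 60.4533576965332
```

```bash
python3 -m inch '[[0,[0,0,0],-10],[0,[0,0,0],-10],[0,[0,0,0],-9.8],[0,[0,0,0],0],[0,[0,0,0],0]]' >/dev/null; python3 st.py 0.5408 -0.1744 0.0401; python3 -c "
from h import *; print(env.observe()['wrist_torque'])"
```

```text
t 15.25 p [ 0.5407 -0.1746  0.0343] yaw_y 107.79 q6 -2.28 F [-0.6 -0.1  9.4] w 0.1540483064472384 ff 60.452892780303955
tool delta cm [-0.01  0.02 -0.58]
[-0.01259573 -0.01151202  0.11793522]
```

```bash
python3 -m inch '[[0,[0,0,-0.1],0],[0,[0,0,-0.1],0],[0,[0,0,-0.1],0],[0,[0,0,0],0],[0,[0,0,0],0]]' >/dev/null; python3 st.py;  python3 -m inch '[[0,[0,0,-0.1],0],[0,[0,0,-0.1],0],[0,[0,0,0],0],[0,[0,0,0],0]]' >/dev/null; python3 st.py
```

```text
t 15.875 p [ 0.5407 -0.1746  0.0371] yaw_y 107.78 q6 -2.28 F [ 0.5 -1.   6.5] w 0.15772719601259555 ff 60.229026675224304
t 16.375 p [ 0.5407 -0.1746  0.039 ] yaw_y 107.78 q6 -2.28 F [ 1.8 -0.8  4.7] w 0.1516967009637254 ff 59.932302832603455
```

```bash
python3 -m inch '[[0,[0,0,-0.1],0],[0,[0,0,0],0],[0,[0,0,0],0]]' >/dev/null; python3 st.py;  python3 -m inch '[[0.1,[0,0,0],0],[0.3,[0,0,0],0],[0.5,[0,0,0],0],[0.5,[0,0,0],0],[0.5,[0,0,0],0],[0.5,[0,0,0],0]]' >/dev/null; python3 st.py
```

```text
t 16.75 p [ 0.5408 -0.1746  0.0399] yaw_y 107.77 q6 -2.27 F [ 1.5 -0.9  4.5] w 0.15333025182916316 ff 59.75232481956482
t 17.5 p [ 0.5406 -0.1744  0.0399] yaw_y 107.77 q6 -2.27 F [ 0.4 -0.2  0.2] w 0.49998521415497177 ff 0.0
```

Released with no residual force. I'll retreat and look.

```bash
python3 -m inch '[[0.5,[0,0,-1],0],[0.5,[0,0,-3],0],[0.5,[0,0,-5],0],[0.5,[0,0,-5],0],[0.5,[0,0,-3],0],[0.5,[5,0,0],0],[0.5,[5,0,0],0],[0.5,[5,0,0],0],[0.5,[0,0,0],0],[0.5,[0,0,0],0]]' >/dev/null; python3 st.py
python3 - <<'E'
from h import *
s=grab('side'); d=grab('top')
a=cv2.resize(s['color'][170:270,260:360],(500,500),interpolation=cv2.INTER_CUBIC)
b=cv2.resize(d['color'][205:305,380:440] ,(300,500),interpolation=cv2.INTER_CUBIC)
cv2.imwrite('pics/s4.png',np.hstack([a,b]))
P=np.array([.5407,-.1745,.072]); print(proj(s,P),proj(d,P),depth(d,*proj(d,P)),depth(s,*proj(s,P)))
E
```

```text
t 18.75 p [ 0.3984 -0.2204  0.2106] yaw_y 107.74 q6 -2.49 F [-0.3 -1.3 -0.9] w 0.5020317890942874 ff 0.0
[301.64277272 186.95658157] [409.98219963 245.63358945] [ 0.54054912 -0.1738756   0.07527999] [ 0.54078962 -0.17332296  0.07285856]
```

View pics/s4.png

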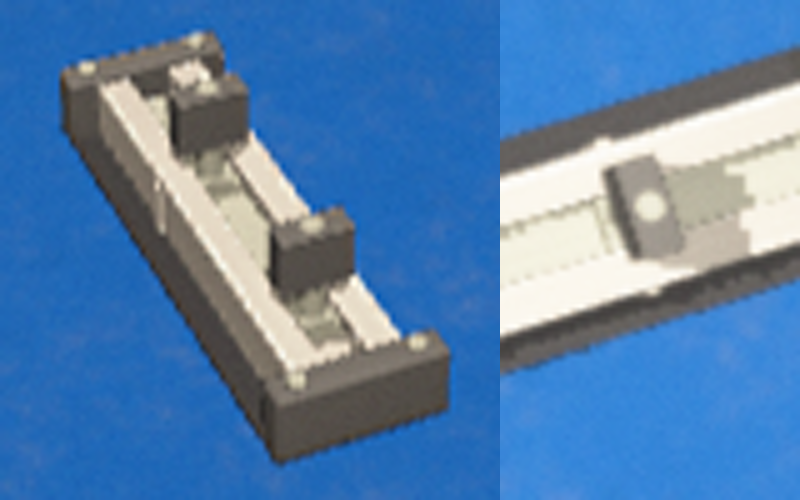

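The picture shows the post at (210,110), upright and turned across the slot between the ribs, like the locked one at (312,245). One numeric height comparison, then I'll hand it in.

Run:
```python
from h import *
for n in('top','side'):
    d=load(n)
    for P in([.5407,-.1745,.072],[.5078,-.0799,.072]):
        u,v=proj(d,P); print(n,np.median([depth(d,u+i,v+j)[2] for i in(-1,0,1) for j in(-1,0,1)]).round(4))
```

```text
top 0.0735
top 0.0727
side 0.0718
side 0.073
```

```bash
python3 -c "
from cell import env; print(env.close_job())"
```

```text
the job is handed in; nothing more can be done
None
```

The larger grey post is locked across the slot at the marking ribs: its top is level with the already-locked post to within about 1 mm. I let go of it and handed the job in at about 19 s; no force reading passed about 10 N, and the vial and cup were left alone.

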